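# Level the bar shelf with its screw foot

## Task

Level the low wooden shelf that the glasses will stand on: lay the spirit level along the middle of the board, standing on its base, press it down firmly so that it beds flat, and let go of it. Then turn the black knob of the shelf's screw foot until the bubble stands between the two lines of the vial. Finish while pressing down on the top of the knob with closed fingertips, without letting up, so that the foot stays put while somebody tightens the lock nut; leave the glasses and the beer mats alone.

Things in the scene. Friction and masses are not known exactly. Their poses are not given: they have to be found in the camera images.
- level: aluminium spirit level, black ends, 220 long (its x) x 24 wide (y) x 46 high (z), 0.5 kg; origin in the middle of its base. Starts standing on its base on the table, right of the shelf. The yellow-green vial with two black lines lies in a 58 mm gap in the middle of the top edge; below it the body is a solid 24 mm wide bar, 0 to 29 mm above the base: grip there. Either end may face either way.
- bubble (a joint): offset of the bubble from the middle of the vial along the level's +x, in m (limits +-0.0165). The white bubble is 18 mm long, the lines 22 mm apart: it stands between them within +-0.002. It drifts to the higher end, 2 mm per mm/m of slope, and settles in about 1 s.
- bubble_mid (a point): the middle of the bubble, 41 mm above the base of the level
- shelf: the shelf standing firm on the table (it cannot be shifted); origin on the table under the middle of the board, z up, x across the board (140 mm), y along it (420 mm). Fixed feet under the +y end at y = +180 mm; the screw foot with its knob at y = -170 mm on the centre line.
- shelf_middle (a point): the middle of the board's upper face, about 60 mm above the table (the board is 20 mm thick); axes as those of the shelf, tilting with the board. The board is clear from the knob to the +y end.
- knob_top (a point): centre of the flat top (34 mm in diameter) of the screw foot's black fluted knob, 124 mm above the table, axis vertical. Grip it round the flutes: 38 mm in diameter, 90 to 117 mm above the table, nothing wider under it down to the board. The foot stands on the table, so the knob keeps its height and the board moves. It is rigid to a push from above. Takes about 0.06 Nm to turn, stays where left.
- knob: the knob with its screw and foot; origin on the knob's axis at table height, z up. Clockwise from above raises the knob's end of the board, 4 mm a turn over the 350 mm to the fixed feet: this moves the bubble of a level lying along the board 3.6 mm per radian towards the knob. At the start its end of the board is 1.1 to 2.3 mm too low; it can turn at least 1 rad beyond level.
- tumbler_a: drinking glass 81 x 81 x 93 behind the shelf, origin at the centre of its underside; a bystander
- tumbler_b: second glass 81 x 81 x 93 behind the shelf; a bystander
- beer_mats: stack of beer mats 101 x 101 x 13 in front of the shelf; a bystander
- board: the wooden board of the shelf, 140 x 420 x 20; its origin lies on the table at the fixed feet's line (y = +180 mm of the shelf), its upper face 60 mm above that, axes as the shelf's

How it is judged:
On the way, in this order (a step that is already met when the one before it is completed fails the run):
1. the level stands along the shelf and is pressed down on it (contact force between level and board above 8 N and contact force between the fingers and level above 1 N and angle between the x axis of level and the y axis of shelf, either way round below 0.17 rad and angle between level's own z axis and vertical below 0.05 rad), for 0.2 s.
2. the level is let go of and stands on the shelf (contact force between level and board above 0.5 N and contact force between the fingers and level below 0.1 N), for 0.2 s.
At the end, for the whole second after the job is handed in: the level stands on its base on the board, along it within 10 degrees and within 4 cm of its centre line, untouched; the bubble is within 2 mm of the middle of its lines; the fingers press on the knob's top with more than 3 N (value of joint bubble between -0.002 and 0.002 m and angle between the x axis of level and the y axis of shelf, either way round below 0.17 rad and angle between level's own z axis and vertical below 0.05 rad and z of level in the frame of shelf_middle between -0.005 and 0.005 m and x of level in the frame of shelf_middle between -0.04 and 0.04 m and contact force between level and board above 0.5 N and contact force between the arm and level below 0.1 N and linear speed of level below 0.01 m/s and contact force between the fingers and knob_c0 above 3 N); the arm keeps its last pose, push and grip.
It fails at once if a glass or the beer mats are shifted by more than 3 cm (distance of any of tumbler_a, tumbler_b, beer_mats from where it was at the start of the episode above 0.03 m).
It also fails if it takes over 72 s, if anything falls off the work surface, if the arm or the gripper's body presses on something with over 40 N, if the wrist force passes 120 N, or if a joint passes its speed limit or range.

## Robot

A 6-joint arm with a two-finger parallel gripper is mounted at the origin on a cart in front of the work surface, level with it; the furniture and walls round the work are solid. World frame = base frame: x ahead of the robot, y to its left, z up, the work surface at z = 0. Lengths are in m, angles in rad, forces in N, time in s.
With the tool pointing down it reaches from about 0.4 to 0.825 m from the base axis. Payload 7 kg.
Tool frame: the origin (TCP) lies midway between the tips of the shut fingers; the grasp point (between the pads) lies 19 mm behind it (env.grip_depth is the distance from the TCP to the grasp point, in m); z points along the fingers, y is the line along which they close (so a half turn about z gives the same grasp; the last joint's range is limited). The gripper opens to 85 mm and grips with 20 to 120 N. Pads are 22 mm wide; open, the fingers measure 114 mm over their backs; the gripper's body (76 mm by 85 mm) begins 54 mm behind the grasp point. The pads swing forward as they close: fully open they stand 13 mm farther back than shut.
Start: joints at [1.475, 0.359, 0.012, 0, -1.224, -0.288], TCP at [0.253, 0.626, 0.231] pointing down, gripper open.
Joint ranges: [-3.07, 3.07], [-1.43, 2.12], [-1.02, 1.25], [-3.03, 1.67], [-3.05, -0], [-3.03, 3.03]. Speed limits (rad/s): [2.39, 2.39, 3.01, 3.14, 3.14, 3.14].

## Interface

Orientations are given as a rotation vector (axis times angle).
In Python, from bench import env gives the robot as it stands. Calls block until the motion is done:
- env.move_pose(position, orientation): joint-space move of the TCP to a pose.
- env.move_straight(position, frame=None, speed=0.15): straight line of the TCP; frame=None keeps the orientation; speed is the mean speed in m/s.
- env.set_joints(angles): joint-space move.
- env.open_gripper() and env.grab(): open the fingers fully, or close them until they stop; the grip force is fixed at half the most.
- env.sleep(seconds).
- env.inverse_kinematics(position, orientation): joint angles nearest the present ones, or None.
- env.read_camera(name): name is "side" or "top"; returns the picture (400x640x3 uint8, red, green, blue); there is no depth.
- env.camera_info(name): a dict with "fx", "fy", "cx", "cy" (pixels), "camera_from_world" (4x4, takes a point from world to camera coordinates). Camera axes: x right, y down, z forward; pixel columns grow to the right and rows downward; lengths in m; the calibration is good to about 2 mm. A picture is of the moment at which its call begins. camera_info takes no time and is no camera call.
A pose or a line that the arm cannot do raises env.MotionError and nothing moves.
- env.sign_off(): hands the job in; it is judged then, once.
Readings, each from a call of its own:
- env.current_t(): time.
- env.current_joint_pos(): joint angles.
- env.current_joint_velocities(): joint speeds.
- env.current_joint_efforts(): joint torques, N m.
- env.current_eef_pos(): TCP position.
- env.current_ee_rot(): TCP orientation.
- env.current_force(): force on the tool from outside, world axes, zero at the start.
- env.current_torque(): the same for the moment, N m.
- env.current_finger_gap(): finger opening in m.
- env.current_finger_force(): force on a finger pad.
Only numpy, scipy, OpenCV 4.12 (cv2) and the standard library are available. Lean on these libraries where they do the work, as an engineer would, in place of code of your own. Each camera call takes 0.05 s, during which the arm holds its last target. There are 200 camera calls.

## Working session

There is one attempt and no reset: what is moved stays moved. The work goes in short steps, each a Python script; the robot and the scene stay as the last script left them, time stands still between calls to the robot, and variables do not carry over. Pictures are saved under pics/ and viewed, at most 10 in all, crops included, and the job is handed in when it is done.

```bash
mkdir -p pics; ls; python3 - <<'E'
from bench import env
import cv2,numpy as np
np.set_printoptions(precision=4,suppress=True)
for n in("top","side"):
    im=env.read_camera(n);cv2.imwrite(f"pics/{n}0.png",im[:,:,::-1]);i=env.camera_info(n);print(n,i)
print(env.current_t(),env.current_ee_rot(),env.grip_depth)
E
```

```text
pics
top {'fx': 432.27927394237844, 'fy': 432.27927394237844, 'cx': 321.54416713665745, 'cy': 203.09298751917265, 'camera_from_world': array([[ 0.0283, -0.9996, -0.0005,  0.0156],
       [-0.9984, -0.0282, -0.049 ,  0.5573],
       [ 0.049 ,  0.0019, -0.9988,  1.2552],
       [ 0.    ,  0.    ,  0.    ,  1.    ]])}
side {'fx': 393.9032471357661, 'fy': 393.9032471357661, 'cx': 317.8011319117585, 'cy': 200.84083898816354, 'camera_from_world': array([[ 0.9258, -0.378 , -0.0077, -0.508 ],
       [-0.2387, -0.5683, -0.7875,  0.255 ],
       [ 0.2933,  0.7309, -0.6163,  0.8654],
       [ 0.    ,  0.    ,  0.    ,  1.    ]])}
0.1 [ 3.0825 -0.5991 -0.0003] 0.0187
```

View pics/top0.png

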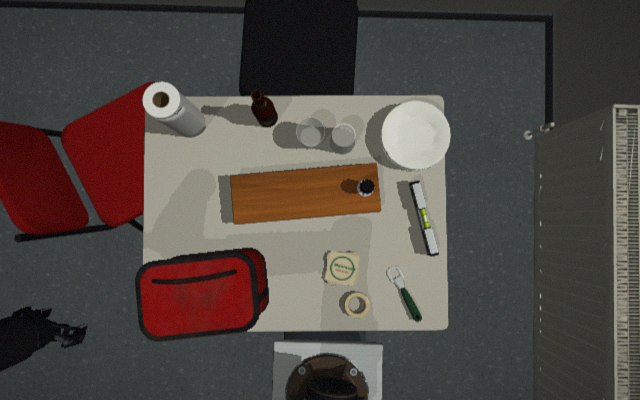

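View pics/side0.png

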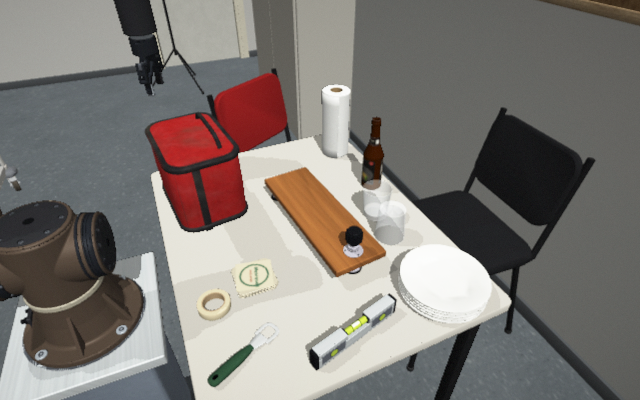

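The top view shows the board from about (231,175) to (380,210), the knob at (366,187) and the level from (417,182) to (432,254). The glasses are near (325,135) and the mats near (342,268). The side view agrees.

```bash
cat > h.py <<'E'
import cv2,numpy as np
from bench import env
np.set_printoptions(precision=4,suppress=True)
def ray(n,uv):
    i=env.camera_info(n);T=i["camera_from_world"];R=T[:3,:3]
    d=R.T@np.array([(uv[0]-i["cx"])/i["fx"],(uv[1]-i["cy"])/i["fy"],1]);return -R.T@T[:3,3],d
def onz(n,uv,z):
    o,d=ray(n,uv);return o+d*(z-o[2])/d[2]
def pix(n,p):
    i=env.camera_info(n);c=i["camera_from_world"]@np.r_[p,1];return np.array([i["fx"]*c[0]/c[2]+i["cx"],i["fy"]*c[1]/c[2]+i["cy"]])
E
python3 - <<'E'
from h import *
t=cv2.imread("pics/top0.png");s=cv2.imread("pics/side0.png")
def blob(im,lo,hi,box):
    x0,y0,x1,y1=box;m=cv2.inRange(cv2.cvtColor(im[y0:y1,x0:x1],cv2.COLOR_BGR2HSV),lo,hi)
    c=max(cv2.findContours(m,0,2)[0],key=cv2.contourArea);M=np.argwhere(m);return c+np.array([x0,y0]),m
c,m=blob(t,(5,90,60),(20,255,255),(215,155,395,235))
r=cv2.boxPoints(cv2.minAreaRect(c));print("board",r,[onz("top",p,.06) for p in r])
print("ctr",onz("top",r.mean(0),.06))
for n,im,b in(("top",t,(355,172,378,200)),("side",s,(340,220,368,246))):
    c,m=blob(im,(0,0,0),(180,255,60),b);(x,y),q=cv2.minEnclosingCircle(c);print(n,"knob",x,y,q,cv2.boundingRect(c),onz(n,(x,y),.12))
for n,im,b in(("top",t,(408,200,440,235)),("side",s,(335,310,375,345))):
    c,m=blob(im,(22,120,80),(45,255,255),b);q=np.argwhere(m).mean(0)[::-1]+b[:2];print(n,"vial",q,onz(n,q,.041))
a=cv2.resize(t[170:265,355:450],None,fx=6,fy=6,interpolation=cv2.INTER_CUBIC)[:,:400]
a=cv2.resize(t[172:264,404:446],(252,552),interpolation=cv2.INTER_CUBIC)
b=cv2.resize(s[285:377,305:397],(552,552),interpolation=cv2.INTER_CUBIC)
cv2.imwrite("pics/z0.png",np.hstack([a,b])[:,:800])
E
```

```text
board [[228.9417 175.0052]
 [376.6447 161.9725]
 [380.9683 210.9734]
 [233.2653 224.006 ]] [array([0.6267, 0.2961, 0.06  ]), array([ 0.6757, -0.1219,  0.06  ]), array([ 0.5368, -0.1372,  0.06  ]), array([0.4882, 0.2786, 0.06  ])]
ctr [0.5816 0.079  0.06  ]
top knob 366.5 186.0 7.632268905639648 (359, 179, 16, 15) [ 0.6009 -0.0886  0.12  ]
side knob 353.35955810546875 235.63482666015625 9.730382919311523 (345, 226, 18, 20) [ 0.5935 -0.1049  0.12  ]
top vial [424.4167 217.6167] [ 0.5219 -0.2647  0.041 ]
side vial [356.0076 324.8333] [ 0.5227 -0.269   0.041 ]
```

View pics/z0.png

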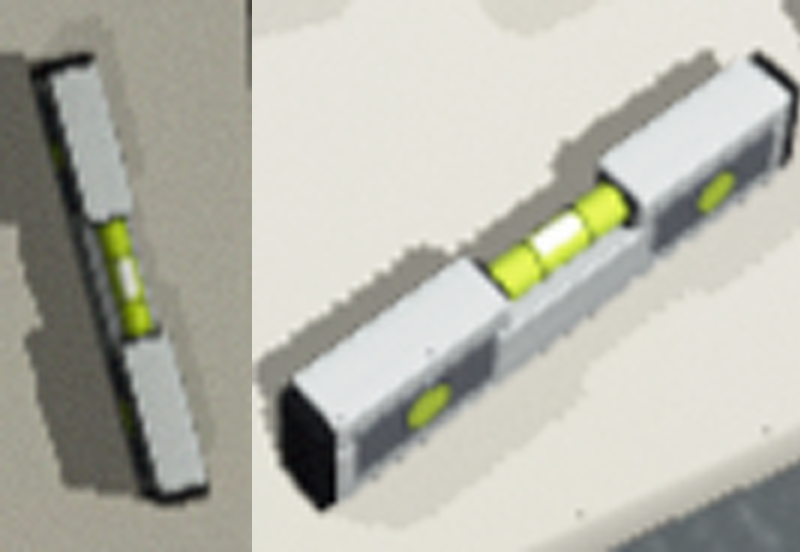

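Crop: the level's top face runs from about (70,68) to (180,490) in the crop, which is (415.7,183.3) to (434,253.7) in the top picture. The vial and bubble are in the middle and easy to see.

```bash
cat >> h.py <<'E'
from scipy.spatial.transform import Rotation as Ro
def down(a): # tool down, closing along horizontal angle a
    y=np.array([np.cos(a),np.sin(a),0]);z=np.array([0,0,-1.]);return Ro.from_matrix(np.c_[np.cross(y,z),y,z]).as_rotvec()
def best(p,a):
    c=[(down(a+k*np.pi),env.inverse_kinematics(p,down(a+k*np.pi))) for k in(0,1)]
    return min([x for x in c if x[1] is not None],key=lambda x:abs(x[1][5]))
YH=np.array([-.0488,.417,0]);YH/=np.linalg.norm(YH)
AY=np.arctan2(YH[1],YH[0]); MID=np.array([.5816,.079,.06]); KN=np.array([.601,-.0893,.124])
E
python3 - <<'E'
from h import *
a,b=onz("top",(415.7,183.3),.046),onz("top",(434,253.7),.046);print(a,b,np.linalg.norm(a-b),(a+b)/2)
for p in((311,132),(344,137)):print(onz("top",p,.08))
ang=np.arctan2(*(a-b)[1::-1]);c=(.522+(a+b)[0]/2)/2;c=np.array([c,((a+b)[1]/2-.266)/2,0]);print(ang,c)
p=env.current_eef_pos();env.move_straight([p[0],p[1],.40],speed=.3)
r,q=best(c+[0,0,.30],ang+np.pi/2);print(q)
env.move_pose(c+[0,0,.30],r)
env.move_straight(c+[0,0,.10],speed=.25)
im=env.read_camera("side");cv2.imwrite("pics/s1.png",im[::,:,::-1])
print(env.current_t(),env.current_eef_pos(),best(MID+.04*YH+[0,0,.2],AY+np.pi/2)[1])
for k in(0,1):print(env.inverse_kinematics(KN,down(AY+k*np.pi)))
E
```

```text
[ 0.6194 -0.2369  0.046 ] [ 0.42   -0.2925  0.046 ] 0.2069996367523096 [ 0.5197 -0.2647  0.046 ]
[0.752  0.0664 0.08  ]
[ 0.7405 -0.0265  0.08  ]
0.2717257338325506 [ 0.5209 -0.2654  0.    ]
[-0.1369  0.1736 -0.0839  0.     -1.3133 -1.1622]
5.075 [ 0.5221 -0.2656  0.1016] [ 0.5346  0.2008 -0.1401  0.     -1.2299 -0.4181]
[ 0.1737  0.3373 -0.2822  0.     -0.9512 -1.628 ]
[ 0.1737  0.3373 -0.2822  0.     -0.9512  1.5136]
```

View pics/s1.png

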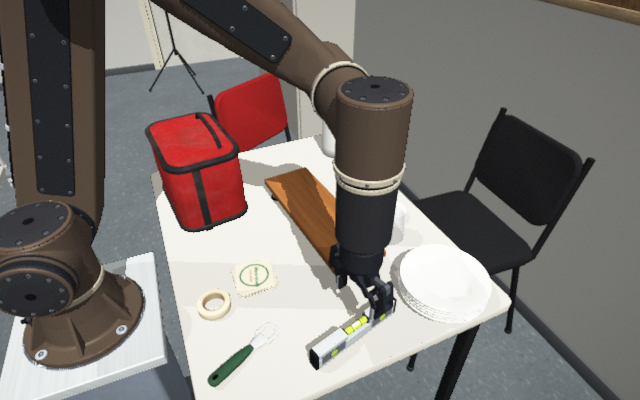

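The gripper stands straddling above the middle of the level, lined up with it. The way down is free.

```bash
python3 - <<'E'
from h import *
c=np.array([.5209,-.2654,0])
env.move_straight(c+[0,0,.006],speed=.12);print(env.current_eef_pos(),env.current_force())
env.grab();z0=env.current_eef_pos();print(z0,env.current_finger_gap(),env.current_finger_force())
env.move_straight(c+[0,0,.20],speed=.2);print(env.current_force(),env.current_finger_gap())
p=MID+.04*YH;r,q=best(p+[0,0,.14],AY+np.pi/2)
env.move_pose(p+[0,0,.14],r)
env.move_straight(p+[0,0,.035],speed=.15);print(env.current_t(),env.current_eef_pos(),env.current_force(),env.current_finger_gap())
o=[cv2.resize(env.read_camera(n)[y:y+110,x:x+130],None,fx=3,fy=3,interpolation=2) for n,x,y in(("top",230,140),("side",270,150))]
cv2.imwrite("pics/p2.png",np.hstack(o)[:,:,::-1])
E
```

```text
[ 0.5215 -0.2656  0.0067] [-0.4513 -0.0766 -0.4172]
[ 0.5213 -0.2655  0.0065] 0.022794321212030535 60.34659504890442
[-0.4265 -0.5469 -5.8753] 0.022800968292082013
10.0083 [0.5778 0.1187 0.0959] [-0.579   0.1082 -4.4744] 0.023059070285473136
```

View pics/p2.png

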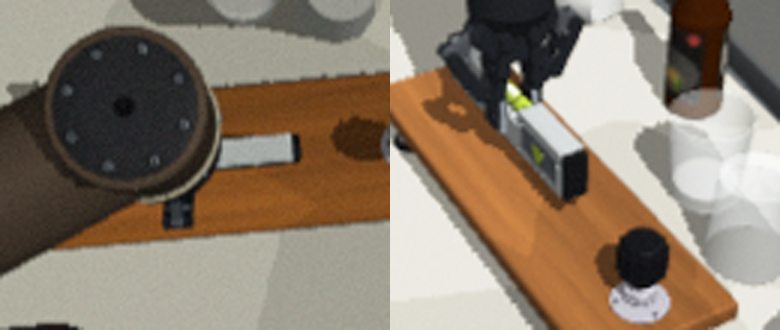

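The level hangs along the board over its centre line, upright and clear of the knob. Next I lower it and press.

```bash
python3 - <<'E'
from h import *
p=MID+.04*YH
env.move_straight(p+[0,0,.010],speed=.08)
z=.068
while z>.055:
    env.move_straight([p[0],p[1],z],speed=.03);f=env.current_force()
    print(z,env.current_eef_pos(),f)
    if f[2]>16:break
    z-=.0012
env.sleep(.5);print(env.current_force(),env.current_torque(),env.current_finger_gap())
env.open_gripper();env.sleep(.3);print(env.current_force(),env.current_finger_gap())
q=env.current_eef_pos();env.move_straight([q[0],q[1],.20],speed=.15)
# clear the view of both cameras
env.move_pose([.45,-.25,.30],down(AY));env.sleep(.3);print(env.current_t(),env.current_joint_pos())
t,s=env.read_camera("top"),env.read_camera("side")
cv2.imwrite("pics/t3.png",t[:,:,::-1]);cv2.imwrite("pics/s3.png",s[:,:,::-1])
c=pix("top",p+[0,0,.041]).astype(int);d=pix("side",p+[0,0,.041]).astype(int);print(c,d)
o=[cv2.resize(im[y-25:y+25,x-35:x+35],None,fx=5.5,fy=5.5,interpolation=2) for im,(x,y) in((t,c),(s,d))]
cv2.imwrite("pics/p3.png",np.hstack(o)[:,:,::-1])
E
```

```text
0.068 [0.5771 0.1188 0.0683] [-1.1864  0.172  -5.6047]
0.0668 [0.5769 0.1187 0.0669] [-0.0914  0.1286 -4.6295]
0.06559999999999999 [0.5772 0.1188 0.0659] [-0.4856 -0.1038 -2.1533]
0.06439999999999999 [0.5773 0.1188 0.0659] [-4.888  -0.0912  9.1017]
0.06319999999999998 [0.5772 0.1188 0.0658] [-8.1258 -0.6727 18.9593]
[-9.3582 -1.144  18.7105] [ 0.0556  3.3717 -0.0143] 0.022869956040232255
[ 0.1219 -0.8037 -0.5681] 0.08522860407378276
16.1 [-0.1243  0.0531 -0.2232  0.     -1.2949 -1.3288]
[289 193] [310 189]
```

View pics/p3.png

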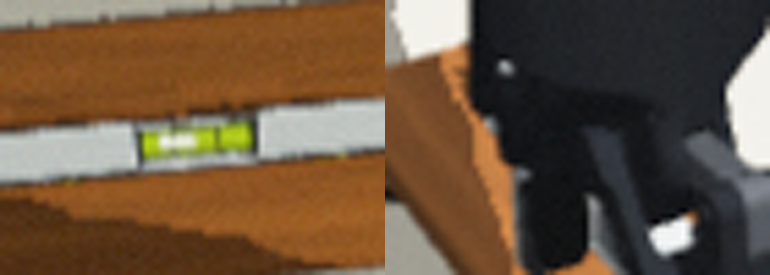

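The level lies bedded and released on the centre line. In the left crop the gap spans about x=140 to 255, one line is visible at 218, and the bubble sits at about 182, so it is off towards the fixed feet. The arm blocks the side view, so I'll measure from the top camera at subpixel level and watch while I turn.

```bash
cat >> h.py <<'E'
LV=MID+.04*YH; S=np.arange(-45,45.01,.25)
def profile(im):
    # colour along the vial: s in mm along YH at z .101, mean of a few lanes across
    xh=np.array([YH[1],-YH[0],0]);P=[]
    m=cv2.inRange(cv2.cvtColor(im,cv2.COLOR_RGB2HSV),(22,120,80),(45,255,255))
    c0=pix("top",LV+[0,0,.041]).astype(int);b=np.zeros_like(m);b[c0[1]-14:c0[1]+14,c0[0]-22:c0[0]+22]=1
    q=np.argwhere(m*b);ctr=onz("top",q.mean(0)[::-1],.101);w=(ctr-LV)@xh
    for e in(-.003,-.0015,0,.0015,.003):
        uv=np.array([pix("top",LV+[0,0,.041]+s/1e3*YH+(w+e)*xh) for s in S],np.float32)
        P.append(cv2.remap(im,uv[None,:,0],uv[None,:,1],cv2.INTER_CUBIC)[0])
    return np.mean(P,0),len(q)
def bubble(im):
    p,n=profile(im);sm=p.min(1) ;sat=p.max(1)-sm
    i=np.where(sat>.5*sat.max())[0];a,b=i[0],i[-1]
    def cross(k,d):
        h=.5*sat.max();return S[k]
    w=np.clip(sm[a:b]-np.percentile(sm[a:b],25)-15,0,None);B=(w*S[a:b]).sum()/w.sum()
    return B,(S[a]+S[b])/2,S[b]-S[a],n
E
python3 - <<'E'
from h import *
im=cv2.imread("pics/t3.png")[:,:,::-1].copy()
p,n=profile(im);print(n,bubble(im));print(np.c_[S,p][::6].astype(int).tolist())
for d in(0,-.4):print(env.inverse_kinematics([.602,-.09,.2],down(AY+d)))
E
```

```text
Traceback (most recent call last):
  File "h.py", line 31, in bubble
    p,n=profile(im);sm=p.min(1) ;sat=p.max(1)-sm
        ~~~~~~~^^^^
  File "h.py", line 27, in profile
    uv=np.array([pix("top",LV+[0,0,.041]+s/1e3*YH+(w+e)*xh) for s in S],np.float32)
                 ~~~^^^^^^^^^^^^^^^^^^^^^^^^^^^^^^^^^^^^^^^
  File "h.py", line 10, in pix
    i=env.camera_info(n);c=i["camera_from_world"]@np.r_[p,1];return np.array([i["fx"]*c[0]/c[2]+i["cx"],i["fy"]*c[1]/c[2]+i["cy"]])
ValueError: time passes only in moves, steps and waits
```

```bash
sed -i 's/env\.camera_info(n)/INFO[n]/g; s/^from bench import env$/from bench import env\nINFO={n:env.camera_info(n) for n in("top","side")}/' h.py
sed -i '/def cross/,/h=.5/d' h.py
python3 - <<'E'
from h import *
im=cv2.imread("pics/t3.png")[:,:,::-1].copy()
p,n=profile(im);print(n,bubble(im));print(np.c_[S,p][::6].astype(int).tolist())
for d in(0,-.4):print(env.inverse_kinematics([.602,-.09,.2],down(AY+d)))
E
```

```text
68 (np.float64(10.988925712975872), np.float64(1.375), np.float64(53.75), 68)
[[-45, 191, 197, 192], [-43, 189, 195, 191], [-42, 187, 193, 190], [-40, 189, 194, 192], [-39, 191, 196, 193], [-37, 191, 196, 193], [-36, 191, 195, 192], [-34, 192, 196, 193], [-33, 197, 201, 198], [-31, 208, 213, 211], [-30, 159, 163, 163], [-28, 79, 81, 80], [-27, 63, 71, 28], [-25, 105, 123, 24], [-24, 144, 167, 21], [-22, 170, 195, 26], [-21, 175, 202, 28], [-19, 172, 198, 30], [-18, 171, 196, 29], [-16, 170, 195, 27], [-15, 171, 196, 27], [-13, 169, 196, 26], [-12, 164, 191, 24], [-10, 139, 162, 26], [-9, 118, 136, 29], [-7, 137, 157, 29], [-6, 167, 192, 29], [-4, 172, 197, 26], [-3, 170, 195, 27], [-1, 167, 194, 28], [0, 174, 197, 56], [1, 186, 203, 99], [3, 202, 211, 151], [4, 211, 216, 179], [6, 214, 219, 192], [7, 212, 219, 186], [9, 215, 221, 187], [10, 212, 217, 185], [12, 200, 205, 175], [13, 196, 201, 173], [15, 208, 212, 185], [16, 217, 220, 194], [18, 216, 219, 195], [19, 198, 211, 143], [21, 177, 199, 70], [22, 168, 195, 28], [24, 170, 196, 23], [25, 175, 202, 20], [27, 161, 185, 27], [28, 101, 115, 32], [30, 75, 82, 68], [31, 124, 130, 130], [33, 176, 182, 183], [34, 189, 196, 192], [36, 195, 200, 196], [37, 192, 196, 194], [39, 191, 195, 194], [40, 191, 196, 194], [42, 191, 196, 194], [43, 191, 195, 194], [45, 190, 196, 192]]
[ 0.1722  0.2724 -0.1855  0.     -1.1129 -1.6265]
[ 0.1722  0.2724 -0.1855 -0.     -1.1129 -2.0265]
```

Lines at −8.9 and +12.9 mm put the middle at 2.0. The bubble is centred at about 11.2, so it is 9.2 mm off, or about 2.55 rad clockwise. Clockwise lowers q6, so I start at q6≈+1.5.

```bash
python3 - <<'E'
from h import *
K=np.array([.602,-.0905,0])
env.move_pose(K+[0,0,.2],down(AY+np.pi));print(env.current_t(),env.current_joint_pos())
env.move_straight(K+[0,0,.085],speed=.12);print(env.current_eef_pos(),env.current_force())
env.grab();print("grab",env.current_force(),env.current_torque(),env.current_finger_gap(),env.current_eef_pos())
q=np.array(env.current_joint_pos());q0=q[5]
for d in(.6,1.2,1.8,2.3):
    q[5]=q0-d;env.set_joints(q);print(d,env.current_t(),env.current_joint_pos()[5],env.current_force(),env.current_torque())
env.sleep(.8);im=env.read_camera("top");cv2.imwrite("pics/t4.png",im[:,:,::-1])
try:print(bubble(im))
except Exception as e:print(e)
x,y=pix("top",LV).astype(int)
cv2.imwrite("pics/p4.png",cv2.resize(im[y-40:y+60,x-50:x+130],None,fx=4,fy=4,interpolation=2)[:,:,::-1])
E
```

```text
18.6167 [ 0.1711  0.2723 -0.1853  0.0001 -1.113   1.5155]
[ 0.6026 -0.0905  0.0858] [-0.0542  1.0046 -0.823 ]
grab [-1.7344 -2.9775  5.0218] [-1.1088  0.5656  0.0196] 0.03714151324580736 [ 0.6022 -0.091   0.0858]
0.6 20.8583 0.919019253808615 [ 0.5634 -4.9251  1.5519] [-1.7022  0.0433 -0.036 ]
1.2 21.4833 0.31780452755622324 [-0.2521 -6.3663  1.6155] [-2.3952  0.3775 -0.0205]
1.8 22.1083 -0.28222410367898737 [-2.318  -6.2202  2.9798] [-2.3431  0.8806 -0.0371]
2.3 22.6583 -0.7822887823784681 [-3.7947 -6.1266  4.3605] [-1.9432  1.3221 -0.0955]
index 0 is out of bounds for axis 0 with size 0h.py:26: RuntimeWarning: Mean of empty slice.
  q=np.argwhere(m*b);ctr=onz("top",q.mean(0)[::-1],.101);w=(ctr-LV)@xh
  ret = um.true_divide(
```

View pics/p4.png

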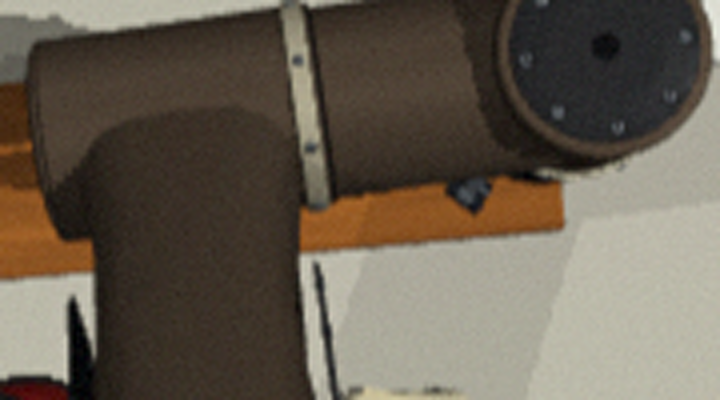

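The arm hides the vial from the top camera. I'll finish the estimated turn, let go, step aside and measure.

```bash
python3 - <<'E'
from h import *
q=np.array(env.current_joint_pos());q[5]-=.22;env.set_joints(q)
s=env.read_camera("side");cv2.imwrite("pics/s5.png",s[:,:,::-1])
env.open_gripper();p=env.current_eef_pos();env.move_straight([p[0],p[1],.2],speed=.2)
env.move_pose([.45,-.25,.30],down(AY));env.sleep(.5)
im=env.read_camera("top");cv2.imwrite("pics/t5.png",im[:,:,::-1]);print(env.current_t(),bubble(im))
P,n=profile(im);print(np.c_[S,P][40:-40:5].round(1)[:,[0,1,3]].tolist())
x,y=pix("top",LV+[0,0,.041]).astype(int);u,v=pix("side",LV+[0,0,.041]).astype(int)
cv2.imwrite("pics/p5.png",np.hstack([cv2.resize(a,(390,300),interpolation=2) for a in(im[y-15:y+15,x-20:x+19],s[v-15:v+15,u-20:u+19])])[:,:,::-1])
E
```

```text
26.6417 (np.float64(2.1955043707506587), np.float64(1.625), np.float64(53.75), 67)
[[-35.0, 190.6, 191.4], [-33.8, 192.6, 193.4], [-32.5, 198.2, 200.2], [-31.2, 197.6, 200.6], [-30.0, 156.0, 159.6], [-28.8, 97.0, 102.0], [-27.5, 64.6, 50.0], [-26.2, 78.4, 32.4], [-25.0, 113.4, 24.2], [-23.8, 145.0, 24.8], [-22.5, 170.0, 29.6], [-21.2, 177.4, 30.0], [-20.0, 173.4, 30.0], [-18.8, 172.8, 29.8], [-17.5, 172.2, 28.4], [-16.2, 171.2, 27.2], [-15.0, 170.6, 27.0], [-13.8, 169.4, 27.2], [-12.5, 169.0, 25.4], [-11.2, 157.4, 27.4], [-10.0, 131.6, 28.8], [-8.8, 122.4, 47.4], [-7.5, 148.0, 85.6], [-6.2, 184.4, 127.4], [-5.0, 206.2, 163.8], [-3.8, 209.2, 178.0], [-2.5, 213.0, 189.4], [-1.2, 212.0, 187.4], [0.0, 212.6, 186.8], [1.2, 212.6, 184.0], [2.5, 212.4, 183.0], [3.8, 212.0, 185.4], [5.0, 211.6, 187.4], [6.2, 213.4, 189.4], [7.5, 211.8, 184.0], [8.8, 209.0, 173.0], [10.0, 199.6, 152.2], [11.2, 167.8, 108.4], [12.5, 131.8, 64.6], [13.8, 123.6, 31.0], [15.0, 148.8, 27.0], [16.2, 169.8, 26.4], [17.5, 172.4, 28.4], [18.8, 169.8, 30.8], [20.0, 169.2, 30.2], [21.2, 168.6, 28.4], [22.5, 170.4, 27.4], [23.8, 171.4, 26.6], [25.0, 172.0, 25.0], [26.2, 170.6, 22.8], [27.5, 142.2, 24.8], [28.8, 100.4, 28.0], [30.0, 78.0, 52.4], [31.2, 91.4, 86.8], [32.5, 126.0, 131.6], [33.8, 161.0, 168.6], [35.0, 187.2, 190.2]]
```

View pics/p5.png

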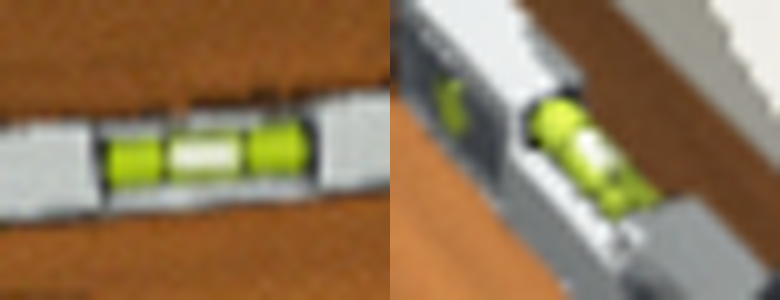

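The bubble is centred. The lines are at −9.1 and +13.4 mm (middle 2.1) and the bubble centre is at 2.2. Both crops show it sitting between the lines. Now I press the knob with the fingers closed.

```bash
python3 - <<'E'
from h import *
K=np.array([.6015,-.0905,0])
env.grab();print(env.current_finger_gap())
env.move_pose(K+[0,0,.2],down(AY));env.move_straight(K+[0,0,.130],speed=.1);f0=env.current_force();print(env.current_t(),f0,env.current_eef_pos())
z=.126
while z>.112:
    env.move_straight([K[0],K[1],z],speed=.03);f=env.current_force()-f0;print(round(z,4),env.current_eef_pos(),f)
    if f[2]>11:break
    z-=.001
env.sleep(1.5);print(env.current_t(),env.current_force()-f0,env.current_eef_pos())
s=env.read_camera("side");u,v=pix("side",MID).astype(int)
cv2.imwrite("pics/p6.png",cv2.resize(s[v-70:v+70,u-70:u+100],None,fx=4,fy=4,interpolation=2)[:,:,::-1])
E
```

```text
-0.0002373924527813621
29.2167 [-0.16    0.5915  0.5261] [ 0.602  -0.0907  0.1307]
0.126 [ 0.6015 -0.0904  0.1261] [ 0.0994 -0.3529  0.14  ]
0.125 [ 0.6015 -0.0905  0.125 ] [ 0.1476 -0.8988 -0.1372]
0.124 [ 0.6017 -0.0905  0.1241] [ 0.1937 -0.4919  1.1892]
0.123 [ 0.6017 -0.0905  0.1241] [-1.928   0.2065  7.9365]
0.122 [ 0.6017 -0.0905  0.124 ] [-4.172   1.3364 14.6481]
32.0 [-5.6011  1.9074 14.6943] [ 0.6017 -0.0905  0.1241]
```

View pics/p6.png

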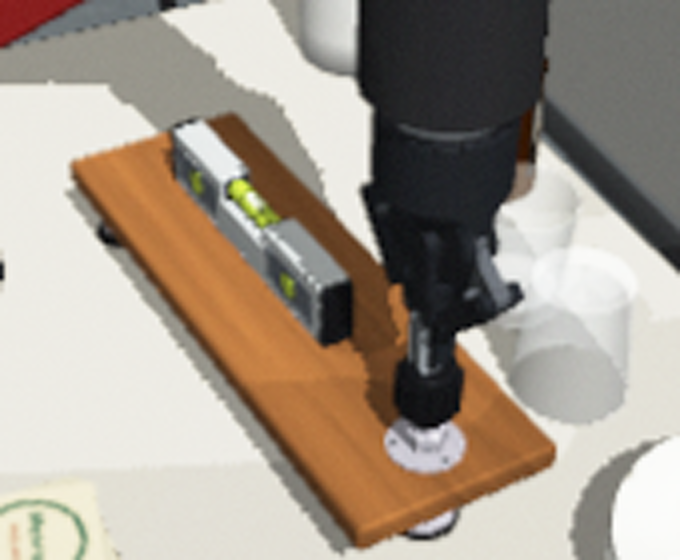

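The closed fingertips press the middle of the knob top with about 14.7 N, steady. The level stands along the board untouched, with the bubble in the middle. I'm handing it in.

```bash
python3 -c "
from bench import env
print(env.sign_off())"
```

```text
the job is handed in; nothing more can be done
None
```

The job is handed in, with no verdict shown: the level is bedded and released on the board, the bubble was about 0.1 mm off centre when last measured (before pressing), and the closed fingertips hold the knob down with about 14.7 N.

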